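Dry the pliers: load the box, shut the lid, set the air

ROBOT

A 6-joint arm with a two-finger parallel gripper is mounted at the origin on the work surface. World frame = base frame: x ahead of the robot, y to its left, z up, the work surface at z = 0. Lengths are in m, angles in rad, forces in N, time in s.
With the tool pointing down it reaches from about 0.35 to 0.85 m from the base axis. Payload 8.1 kg.
Tool frame: the origin (TCP) lies on the centre line of the jaws, within the pads' length; the fingertips stand 17 mm ahead of it and the grasp point (between the pads) lies 2 mm behind it; z points along the fingers, y is the line along which they close (so a half turn about z gives the same grasp; the last joint's range is limited). The gripper opens to 93 mm and grips with 3 to 60 N. Pads are 15 mm wide; open, the fingers measure 128 mm over their backs; the gripper's body (75 mm by 188 mm) begins 65 mm behind the grasp point.
Start: joints at [1.081, 0.13, 1.488, -0, 1.523, -0.085], TCP at [0.236, 0.552, 0.236] pointing down, gripper open.
Joint ranges: [-2.96, 2.96], [-0.89, 2.26], [0.02, 2.5], [-1.34, 4.48], [0, 2.73], [-2.66, 2.66]. Speed limits (rad/s): [2.39, 2.39, 2.79, 3.14, 3.14, 3.14].

INTERFACE

Orientations are given as a rotation vector (axis times angle).
In Python, from plant import telemetry, viewer, order gives the robot as it stands.
- The arm moves only by the tool send_rows, never from a script. Its argument "plan" is a list that holds one entry, the list of rows, each a list of 5 numbers: the closure, from -1 (fully open) to 1 (shut), then the shift along the world's x, y, z normalised to -1 to 1, where 1 is 0.2 m, then the turn about the world's z normalised to -1 to 1, where 1 is 60 degrees. A call has 1 to 20 rows; each row is the pose to reach, as a shift and turn from the pose commanded when the call began; what a row does not reach only later rows make up. A row lasts 1/12 s, in which the tool goes at most 41.7 mm and 7.16 degrees, less where a joint would pass 70% of its speed; a pose out of reach is approached as far as the arm can. A call with a number of a shift or a turn outside -1 to 1 is refused whole. A call with a gripper value outside its range is refused whole. The fingers move at their own pace and stop on an object; "force" is the grip in N (left out, the last holds). Time passes only in rows, so rows that repeat a pose let the fingers close. It gives the time, the measured TCP pose, the force, the opening and the grip force at its end, in the units of the state.
- telemetry.read_state(): the state, without advancing time (a new reading comes with each control period).
- viewer.read_camera(name): name is "scene" or "top"; returns (picture, depth): 384x512x3 uint8, blue, green, red; 384x512 float32, m along the optical axis (not along the pixel's ray), 0 where there is no reading.
- viewer.calibration(name): a dict with "camera_matrix" (3x3 intrinsics, pixels), "dist_coeffs" ([k1, k2, p1, p2, k3] as OpenCV has them; the pictures are not rectified), "extrinsics" (4x4, takes a point from camera to world coordinates). Camera axes: x right, y up, looking along -z (the intrinsics and any distortion apply to the point x, -y, -z); pixel columns grow to the right and rows downward; lengths in m; the calibration is good to about 2 mm. A picture is of the moment at which its call begins. calibration takes no time and is no camera call.
- order.close_job(): hands the job in; it is judged then, once.
The state is a dict: "t": time; "q": joint angles; "dq": joint speeds; "joint_torque": joint torques, N m; "tool_pos": TCP position; "orientation": TCP orientation; "force": force on the tool from outside, world axes, zero at the start; "wrist_torque": the same for the moment, N m; "opening": finger opening in m; "gripper_force": force on a finger pad.
Only numpy, scipy, OpenCV 4.12 (cv2) and the standard library are available. Lean on these libraries where they do the work, as an engineer would, in place of code of your own. Each camera call takes 0.05 s, during which the arm holds its last target. There are 200 camera calls.

TASK

Put the yellow-handled pliers inside the grey drying box on the bench and swing its orange lid fully shut, without slamming it. Only once the lid is shut, open the red air valve lever on the box's pipe to half open (45 degrees, lever over the green mark) and leave it there. Leave the screwdriver, the hex-key holder and the jar where they are.

Things in the scene. Friction and masses are not known exactly. Their poses are not given: they have to be found in the camera images.
- drybox: Grey open-topped metal box fixed to the bench, outside 170 (x) x 220 (y) x 75 mm high, walls and floor 5 mm. Origin: centre of its underside. Its +x side carries the lid hinge, its -x side faces the robot. From its -y wall a pipe (radius 9, axis 45 mm high, at box x = 30 mm) runs along -y through a brass ball valve and at box y = -245 mm turns down to the bench.
- lid (a joint): Angle of the orange lid, rad: 0 fully shut, grows as it opens up and back (away from the robot), pi/2 upright, stop at 1.75. A 170 x 220 x 8 mm plate, 0.35 kg, hinged on the box's upper +x rim. Starts near upright. Stiff hinge (0.44 N m friction): it stays at any angle and must be moved all the way down. Its outer face (up when shut, to box +x when open) carries a knob.
- lid_hinge (a point): Middle of the lid's hinge line, at the box's upper +x edge, 75.5 mm above the bench, on the lid's inner (lower) face. The point turns with the lid: in its frame the lid plate runs 170 mm along -x and +-110 mm along y, and from z = 0 to 8 mm; y is the hinge line.
- lid_handle (a point): Grip centre of the black lid knob: head 28 mm across and 16 mm tall on a thin neck, standing 43 mm off the lid's outer face, this point 35 mm off it, 140 mm from the hinge line, mid-width.
- valve (a joint): Angle of the red valve lever, rad: 0 shut (points to box -x, over the red mark), grows counterclockwise seen from above, 0.785 half open (over the green mark), 1.571 full open (points to box -y, over the black mark); stops at both ends. Starts shut or barely open (up to 0.2). Stays where left; friction 0.25 N m.
- valve_axis (a point): Point on the vertical turning axis of the valve lever, at the lever's mid height, 98 mm above the bench; fixed to the box at box x = +30, y = -180 mm. A white scale plate, radius 46 mm, with red, green and black marks lies 25 mm below it (its top 73 mm above the bench).
- valve_grip (a point): Point on the red lever, 75 mm out from the turning axis, mid height. The lever is a straight level bar 12 mm wide, 14 mm tall, its end 95 mm from the axis; nothing stands beneath it here but the bench, 91 mm below its underside.
- pliers: Pliers lying flat, 155 mm long, 15 mm thick, 0.13 to 0.25 kg: steel head towards own +x (x = 3 to 73 mm), two yellow-and-black handles towards -x (to x = -79 mm), 52 mm across the handles. Origin: on the underside, near the middle; z up.
- pliers_grip (a point): Point to grip the pliers, on the steel body 24 mm along own x from the origin, 7.5 mm above the underside; here the body is 24 mm wide (along own y) with flat parallel sides from x = 3 to 49 mm.
- screwdriver: Bystander, to be left alone: screwdriver with blue handle, 190 mm long, 26 mm thick, lying along own x; origin under its middle.
- hexset: Bystander, to be left alone: orange hex-key holder 30 x 70 x 40 mm with five steel keys up to 95 mm high; origin under its middle.
- jar: Bystander, to be left alone: glass jar with black cap, 64 mm across, 85 mm high; origin under its middle.
Not all that is in view belongs to the job. Of the things that look like the pliers, take the one that is farthest from the robot's base at the start.

How it is judged:
By the outcome, as a careful person would: the job done as asked, in the order asked, and still so for the second after the job is handed in, with the robot touching nothing.
It also fails if it takes over 72 s, if anything falls off the work surface, if the arm or the gripper's body presses on something with over 40 N, if the wrist force passes 120 N, or if a joint passes its speed limit or range.

## Working session

There is one attempt and no reset: what is moved stays moved. The work goes in short steps, Python scripts to look and compute and a tool call to move; the robot and the scene stay as the last step left them, time stands still between calls to the robot, and variables do not carry over. Pictures are saved under pics/ and viewed, at most 10 in all, crops included, and the job is handed in when it is done.

Besides the shell and the picture viewer there is one more tool, called after ">>>" as a command line: name --argument value ..., lists and objects as JSON in quotes. send_rows: Moves the arm, as the interface text tells. Scaled input: -1 to 1 covers 0.2 m each way for a shift and 60 degrees each way for a turn. Its arguments: {"type":"object","properties":{"plan":{"type":"array"},"force":{"type":"number"}},"required":["plan"]}

```bash
mkdir -p pics
cat > h.py <<'E'
import numpy as np, cv2
from plant import telemetry, viewer, order
def grab(n,tag):
    im,d=viewer.read_camera(n); np.savez(f'pics/{n}_{tag}.npz',im=im,d=d); cv2.imwrite(f'pics/{n}_{tag}.png',im); return im,d
def load(n,tag):
    f=np.load(f'pics/{n}_{tag}.npz'); return f['im'],f['d']
def cal(n):
    c=viewer.calibration(n); return np.array(c['camera_matrix'],float),np.array(c['dist_coeffs'],float),np.array(c['extrinsics'],float)
def cloud(n,d):
    K,D,E=cal(n); h,w=d.shape
    u,v=np.meshgrid(np.arange(w),np.arange(h))
    p=cv2.undistortPoints(np.stack([u,v],-1).reshape(-1,1,2).astype(np.float64),K,D).reshape(h,w,2)
    P=np.stack([p[...,0]*d,-p[...,1]*d,-d],-1)
    W=P@E[:3,:3].T+E[:3,3]; W[d<=0]=np.nan; return W
def proj(n,X):
    K,D,E=cal(n); P=(np.atleast_2d(X)-E[:3,3])@E[:3,:3]; P=P*[1,-1,-1]
    return cv2.projectPoints(P.reshape(-1,1,3),np.zeros(3),np.zeros(3),K,D)[0].reshape(-1,2)
E
python3 - <<'E'
from h import *
ims=[grab(n,'0')[0] for n in ('scene','top')]
for n in ('scene','top'):
    print(n,cal(n)[2].round(3).tolist(),cal(n)[0].round(1).tolist())
s=telemetry.read_state();print(s)
cv2.imwrite('pics/both.png',cv2.resize(np.vstack(ims),(400*1,600)))
E
```

```text
scene [[-0.404, -0.705, 0.583, 1.313], [0.915, -0.321, 0.246, 0.398], [0.014, 0.632, 0.775, 1.186], [0.0, 0.0, 0.0, 1.0]] [[456.5, 0.0, 257.8], [0.0, 456.5, 184.3], [0.0, 0.0, 1.0]]
top [[-0.004, 0.993, -0.121, 0.324], [-1.0, -0.006, -0.011, 0.014], [-0.012, 0.121, 0.993, 1.486], [0.0, 0.0, 0.0, 1.0]] [[456.2, 0.0, 257.8], [0.0, 456.2, 189.9], [0.0, 0.0, 1.0]]
{'t': 0.1, 'q': array([ 1.08058660e+00,  1.31076045e-01,  1.48915634e+00, -1.80411637e-05,
        1.52300268e+00, -8.54055865e-02]), 'dq': array([ 0.0004505 , -0.00245593, -0.00330126, -0.00161599, -0.00032699,
       -0.00141229]), 'joint_torque': array([ 1.17402305e-03, -5.61335564e+01, -4.93099952e+01,  7.70109706e-02,
        2.90745799e-02, -7.76668048e-05]), 'tool_pos': array([0.23606465, 0.55108704, 0.23470577]), 'orientation': array([-6.31440419e-01, -3.07702142e+00,  2.48145585e-03]), 'force': array([-0.19965712,  0.26191229,  0.46072981]), 'wrist_torque': array([ 0.03939505,  0.0275173 , -0.02059827]), 'gripper_force': 0.0, 'opening': 0.09297127603237182}
```

View pics/scene_0.png

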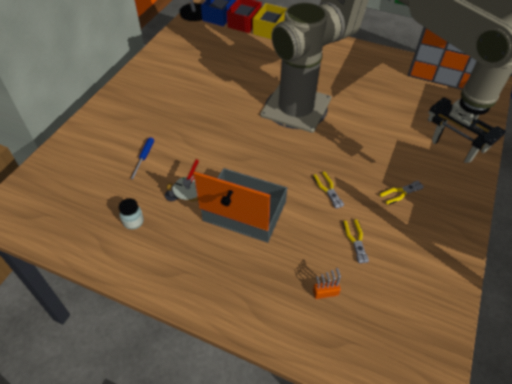

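View pics/top_0.png

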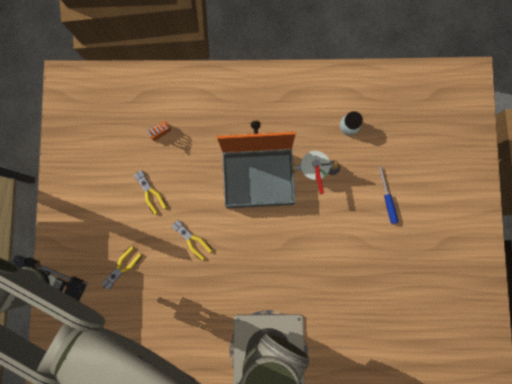

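Three plier-like things, top-view pixels: A (150,192), B (192,240), C (122,267). In the scene view they are at (355,240), (328,190) and (400,192). The box is at top (259,178) with its lid near upright, and the valve lever at (319,178) points toward the robot. A looks farthest from the base, so I'll measure distances next.

Run:
```python
from h import *
W={};I={}
for n in ('top','scene'):
    im,d=load(n,'0'); W[n]=cloud(n,d); I[n]=im
def seg(n,c,r):
    im=I[n]; w=W[n]; m=np.zeros(im.shape[:2],bool); m[c[1]-r:c[1]+r,c[0]-r:c[0]+r]=1
    hsv=cv2.cvtColor(im,cv2.COLOR_BGR2HSV).astype(int)
    yel=m&(hsv[...,0]>22)&(hsv[...,0]<35)&(hsv[...,1]>170)
    grey=m&(hsv[...,1]<90)&(hsv[...,2]>60)
    return yel,grey
for nm,ct,cs in (('A',(150,192),(355,240)),('B',(192,240),(328,190)),('C',(122,267),(400,192))):
    for n,c in (('top',ct),('scene',cs)):
        y,g=seg(n,c,28); w=W[n]
        py,pg=w[y],w[g]; py=py[py[:,2]<.05]; pg=pg[pg[:,2]<.05]
        my,mg=np.nanmean(py,0),np.nanmean(pg,0)
        print(nm,n,'yel',my.round(4),len(py),'grey',mg.round(4),len(pg),'zmed',np.nanmedian(pg[:,2]).round(4),np.nanpercentile(pg[:,2],95).round(4),'dist',np.hypot(*((my+mg)/2)[:2]).round(3),'yaw',np.degrees(np.arctan2(*(mg-my)[[1,0]])).round(1))
# box points
for n in W:
    im=I[n];w=W[n];hsv=cv2.cvtColor(im,cv2.COLOR_BGR2HSV).astype(int)
    inb=(w[...,0]>.3)&(w[...,0]<.75)&(abs(w[...,1])<.3)
    o=inb&(hsv[...,0]>5)&(hsv[...,0]<13)&(hsv[...,1]>200)&(w[...,2]>.085); p=w[o]
    if len(p):print(n,'lid',len(p),p.mean(0).round(4),'min',p.min(0).round(4),'max',p.max(0).round(4)); c=p-p.mean(0); print(np.linalg.svd(c,full_matrices=False)[2].round(3).tolist())
    r=inb&((hsv[...,0]<4)|(hsv[...,0]>174))&(hsv[...,1]>170)&(w[...,2]>.085)&(w[...,2]<.12);p=w[r]
    if len(p):
        v=np.linalg.svd(p-p.mean(0),full_matrices=False)[2][0]; print('lever',len(p),p.mean(0).round(4),p.min(0).round(4),p.max(0).round(4),v.round(3))
    b=inb&(w[...,2]>.068)&(w[...,2]<.079)&~o; p=w[b];
    bb=b.astype(np.uint8)
    print('rim n',len(p),'min',p.min(0).round(3),p.max(0).round(3))
    near=p[(p[:,1]>-.13)]; rect=cv2.minAreaRect(near[:,:2].astype(np.float32)); print(rect)
c1=cv2.resize(I['top'][150:300,90:240],(450,450),interpolation=3);c2=cv2.resize(I['scene'][150:270,180:290],(350,450)) 
cv2.imwrite('pics/crop.png',np.hstack([c1,c2]))
```

```text
A top yel [0.4713 0.3669 0.0145] 162 grey [0.5377 0.408  0.0149] 191 zmed 0.0161 0.0217 dist 0.636 yaw 31.8
A scene yel [0.4758 0.3654 0.0116] 187 grey [0.542  0.4066 0.0121] 223 zmed 0.0132 0.0176 dist 0.639 yaw 31.9
B top yel [0.3225 0.2226 0.0137] 164 grey [0.377  0.2788 0.0142] 196 zmed 0.0152 0.0212 dist 0.43 yaw 45.9
B scene yel [0.3261 0.2207 0.0106] 141 grey [0.3799 0.2767 0.0107] 181 zmed 0.0121 0.0173 dist 0.432 yaw 46.2
C top yel [0.2817 0.4466 0.0148] 159 grey [0.2223 0.4976 0.0135] 205 zmed 0.0144 0.0206 dist 0.535 yaw 139.4
C scene yel [0.284  0.4455 0.0101] 202 grey [0.2253 0.4977 0.0103] 133 zmed 0.0117 0.0172 dist 0.536 yaw 138.4
top lid 408 [0.6257 0.0316 0.1904] min [ 0.6181 -0.0705  0.0897] max [0.6342 0.1388 0.2505]
[[-0.049, 0.997, -0.067], [0.027, 0.068, 0.997], [-0.998, -0.047, 0.031]]
lever 79 [ 0.5234 -0.1558  0.1051] [ 0.4841 -0.1657  0.0965] [ 0.5646 -0.1475  0.1109] [-0.986 -0.168 -0.013]
rim n 949 min [ 0.449 -0.289  0.068] [0.741 0.143 0.079]
((0.539052426815033, 0.004192382097244263), (0.17211546003818512, 0.271977961063385), 2.6335926055908203)
scene lid 2384 [0.6335 0.0363 0.1739] min [ 0.5238 -0.1545  0.085 ] max [0.6796 0.1415 0.2485]
[[0.044, -0.999, -0.013], [-0.035, 0.011, -0.999], [0.998, 0.044, -0.035]]
lever 51 [ 0.528  -0.1569  0.1034] [ 0.4903 -0.1652  0.095 ] [ 0.566  -0.1483  0.1103] [ 0.986  0.166 -0.005]
rim n 674 min [ 0.448 -0.299  0.068] [0.746 0.141 0.079]
((0.5426200032234192, 0.0022385865449905396), (0.1811944544315338, 0.270142138004303), 2.520500659942627)
```

View pics/crop.png

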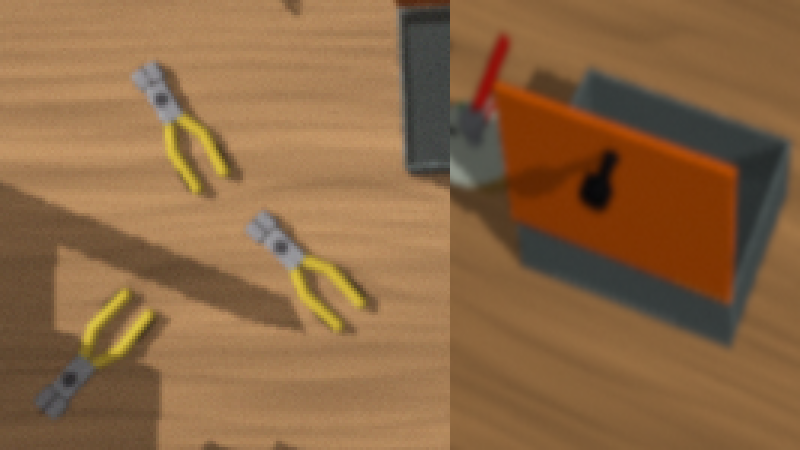

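A (top 150,192) is the pliers meant: it is 0.637 m from the base, against 0.535 m (C) and 0.431 m (B). The crop shows it at upper left, head away from the robot. Next I refine the box, lever and grip geometry.

Run:
```python
from h import *
for n in ('top','scene'):
    im,d=load(n,'0'); w=cloud(n,d); hsv=cv2.cvtColor(im,cv2.COLOR_BGR2HSV).astype(int)
    inb=(w[...,0]>.4)&(w[...,0]<.75)&(abs(w[...,1]-.03)<.14)
    gr=inb&(hsv[...,1]<110)&(w[...,2]>.06)&(w[...,2]<.085)
    k,l=cv2.connectedComponentsWithStats(gr.astype(np.uint8),connectivity=8)[1:3]
    i=1+np.argmax(l[1:,4]); p=w[k==i]; p=p[p[:,1]>-.082]
    (c,s,a)=cv2.minAreaRect(p[:,:2].astype(np.float32)); print(n,'rim',len(p),np.round(c,4),np.round(s,4),round(a,2),'z',np.median(p[:,2]).round(4), np.percentile(p,[1,99],axis=0).round(4).tolist())
    o=inb&(hsv[...,0]>5)&(hsv[...,0]<13)&(hsv[...,1]>180)&(w[...,2]>.09)&(w[...,0]>.59); p=w[o]
    print('lid y',np.percentile(p[:,1],[1,99]).round(4),'x by z',[(z,np.median(p[abs(p[:,2]-z)<.012][:,0]).round(4)) for z in (.11,.15,.19,.23)], 'zmax',p[:,2].max().round(4))
    bl=(w[...,0]>.6)&(w[...,0]<.75)&(abs(w[...,1]-.03)<.05)&(hsv[...,2]<50)&(w[...,2]>.15); p=w[bl]
    if len(p): print('knob',len(p),np.median(p,0).round(4),p.min(0).round(3),p.max(0).round(3))
    # pliers A
    m=(abs(w[...,0]-.51)<.09)&(abs(w[...,1]-.385)<.08)&(w[...,2]>.007)&(w[...,2]<.04)
    ye=(hsv[...,0]>22)&(hsv[...,0]<35)&(hsv[...,1]>170); ge=(hsv[...,1]<90)
    p=w[m&(ye|ge)][:,:2]; u=np.array([np.cos(np.radians(31.8)),np.sin(np.radians(31.8))]); v=np.array([-u[1],u[0]])
    a=p@u; b=p@v; g=w[m&ge][:,:2]; ga=g@u; gb=g@v; s0=np.percentile(a,[.5,99.5]); org=s0.mean()+.003
    sel=(ga>org+.003)&(ga<org+.073); print('pl',s0,np.diff(s0),'org',org*u+np.median(gb[sel])*v,'grip',(org+.024)*u+np.median(gb[sel])*v,'yaw',31.8+np.degrees(np.polyfit(ga[sel],gb[sel],1)[0]))
```

```text
top rim 494 [0.5373 0.0303] [0.1707 0.2199] 2.52 z 0.0741 [[0.449, -0.0819, 0.061], [0.6252, 0.1425, 0.0826]]
lid y [-0.0705  0.1373] x by z [(0.11, np.float64(0.6232)), (0.15, np.float64(0.6243)), (0.19, np.float64(0.6258)), (0.23, np.float64(0.6267))] zmax 0.2513
knob 51 [0.6614 0.0357 0.2253] [0.646 0.024 0.218] [0.672 0.044 0.234]
pl [0.55752752 0.70360957] [0.14608205] org [0.50561627 0.38684265] grip [0.52601369 0.39948959] yaw 30.873208203329774
scene rim 351 [0.5364 0.0284] [0.1748 0.2172] 2.47 z 0.0705 [[0.4497, -0.0812, 0.0603], [0.6132, 0.1398, 0.0782]]
lid y [-0.0739  0.14  ] x by z [(0.11, np.float64(0.6317)), (0.15, np.float64(0.6319)), (0.19, np.float64(0.6335)), (0.23, np.float64(0.6349))] zmax 0.2485
knob 89 [0.6702 0.0346 0.2203] [0.636 0.024 0.207] [0.681 0.046 0.229]
pl [0.55985719 0.70511557] [0.14525839] org [0.50812642 0.38643365] grip [0.52852385 0.39908058] yaw 31.77401885669833
```

>>> send_rows --plan '[[[-1,0.95,-0.5,0,-1],[-1,0.95,-0.5,0,-1],[-1,0.95,-0.5,0,-1],[-1,0.95,-0.5,0,-1],[-1,0.95,-0.5,0,-1],[-1,0.95,-0.5,0,-1],[-1,0.95,-0.5,0,-1],[-1,0.95,-0.5,0,-1],[-1,0.95,-0.5,0,-1],[-1,0.95,-0.5,0,-1]]]'

```text
t: 0.93
tool_pos: [0.4263, 0.4511, 0.235]
orientation: [-2.089, -2.346, 0.002]
force: [-1.0, 0.5, 0.1]
opening: 0.0929
gripper_force: 0.0
```

>>> send_rows --plan '[[[-1,0.5,-0.26,-0.6,-1],[-1,0.5,-0.26,-0.6,-1],[-1,0.5,-0.26,-0.6,-1],[-1,0.5,-0.26,-0.6,-1],[-1,0.5,-0.26,-0.6,-1],[-1,0.5,-0.26,-0.6,-1],[-1,0.5,-0.26,-0.6,-1],[-1,0.5,-0.26,-0.6,-1],[-1,0.5,-0.26,-0.6,-1],[-1,0.5,-0.26,-0.6,-1],[-1,0.5,-0.26,-0.6,-1]]]'

```text
t: 1.85
tool_pos: [0.526, 0.3995, 0.1153]
orientation: [2.979, 0.997, -0.001]
force: [0.1, 0.4, -0.6]
opening: 0.0932
gripper_force: 0.0
```

>>> send_rows --plan '[[[-1,0,0,-0.2,-0.095],[-1,0,0,-0.3,-0.095],[-1,0,0,-0.4,-0.095],[-1,0,0,-0.47,-0.095],[-1,0,0,-0.47,-0.095],[-1,0,0,-0.47,-0.095],[1,0,0,-0.47,-0.095],[1,0,0,-0.47,-0.095],[1,0,0,-0.47,-0.095],[1,0,0,-0.47,-0.095],[1,0,0,-0.47,-0.095],[1,0,0,-0.47,-0.095],[1,0,0,-0.47,-0.095],[1,0,0,-0.47,-0.095]]]' --force 35

```text
t: 3.02
tool_pos: [0.5263, 0.3995, 0.0216]
orientation: [3.027, 0.842, -0.0]
force: [-0.1, -0.5, -0.3]
opening: 0.0444
gripper_force: 0.0
```

>>> send_rows --plan '[[[1,0,0,0,0],[1,0,0,0,0],[1,0,0,0,0],[1,0,0,0,0],[1,0,0,0,0],[1,0,0,0,0],[1,0,0,0,0],[1,0,0,0,0]]]'

```text
t: 3.68
tool_pos: [0.5262, 0.3996, 0.0216]
orientation: [-3.026, -0.842, 0.0]
force: [-0.2, 0.8, -0.6]
opening: 0.0236
gripper_force: 35.0
```

>>> send_rows --plan '[[[1,0,0,0.2,0],[1,0,0,0.4,0],[1,0,0,0.6,0.1],[1,0,0,0.65,0.2],[1,0,-0.1,0.65,0.3],[1,-0.02,-0.2,0.65,0.4],[1,-0.04,-0.3,0.65,0.5],[1,-0.05,-0.4,0.65,0.6],[1,-0.05,-0.5,0.65,0.7],[1,-0.05,-0.6,0.65,0.8],[1,-0.05,-0.7,0.65,0.9],[1,-0.05,-0.7,0.65,1],[1,-0.05,-0.7,0.65,1],[1,-0.05,-0.7,0.65,1]]]'

```text
t: 4.85
tool_pos: [0.5162, 0.2593, 0.1514]
orientation: [-2.204, -2.238, 0.0]
force: [-0.2, 0.4, -1.6]
opening: 0.0237
gripper_force: 35.0
```

Run:
```python
from h import *
a=grab('top','1')[0]; b=grab('scene','1')[0]
cv2.imwrite('pics/v1.png',np.hstack([cv2.resize(a[110:310,80:280],(400,400)),cv2.resize(b[90:290,180:380],(400,400))]))
s=telemetry.read_state();print(s['tool_pos'],s['orientation'],s['opening'],s['gripper_force'])
```

```text
[0.51616595 0.25992922 0.15151222] [-2.20298541e+00 -2.23951180e+00  1.34132891e-04] 0.02337131497649682 34.99497413635254
```

View pics/v1.png

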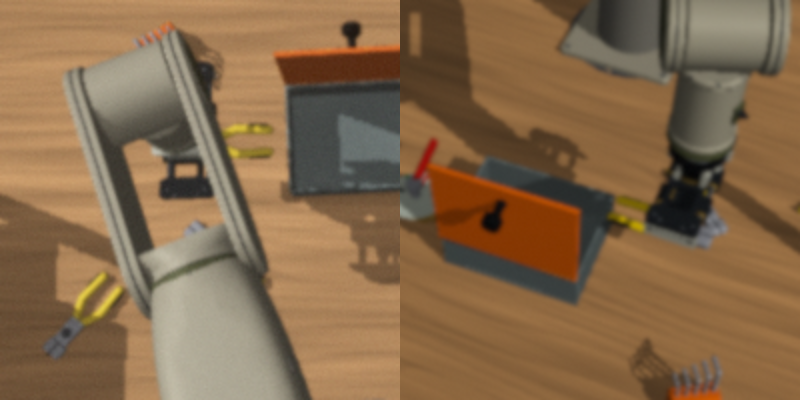

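The pliers are held (left panel about (200,150), handles toward the box at (260,140)). Next I carry them over the box and lower them.

>>> send_rows --plan '[[[1,0,-0.2,0,0.025],[1,0,-0.4,0,0.025],[1,0,-0.6,0,0.025],[1,0,-0.8,0,0.025],[1,0,-1,0,0.025],[1,0,-1,0,0.025],[1,0,-1,-0.1,0.025],[1,0,-1,-0.2,0.025],[1,0,-1,-0.3,0.025],[1,0,-1,-0.4,0.025],[1,0,-1,-0.5,0.025],[1,0,-1,-0.55,0.025],[1,0,-1,-0.6,0.025],[1,0,-1,-0.615,0.025],[1,0,-1,-0.615,0.025],[1,0,-1,-0.615,0.025]]]'

```text
t: 6.28
tool_pos: [0.517, 0.0597, 0.0295]
orientation: [2.17, 2.271, 0.001]
force: [-0.6, -0.8, -1.3]
opening: 0.0236
gripper_force: 35.0
```

>>> send_rows --plan '[[[1,0,0,-0.015,0],[1,0,0,-0.015,0],[1,0,0,-0.015,0],[0,0,0,-0.015,0],[0,0,0,-0.015,0],[0,0,0,-0.015,0],[0,0,0,-0.015,0],[0,0,0,-0.015,0],[0,0,0,-0.015,0]]]'

```text
t: 7.03
tool_pos: [0.5163, 0.0595, 0.0257]
orientation: [2.17, 2.271, -0.0]
force: [0.3, 0.4, -0.7]
opening: 0.0463
gripper_force: 0.0
```

>>> send_rows --plan '[[[0,0,0,0.1,0],[0,0,0,0.2,0],[0,0,0,0.4,0],[0,0,0,0.6,0],[0,0,0,0.8,0],[1,0,0,1,0],[1,0,0,1,0],[1,0,0,1,0]]]'

```text
t: 7.7
tool_pos: [0.5183, 0.0596, 0.2292]
orientation: [2.167, 2.268, 0.007]
force: [0.6, 0.1, -0.2]
opening: 0.031
gripper_force: 0.0
```

>>> send_rows --plan '[[[1,0,0,0.2,0],[1,0,0.1,0.37,0],[1,0.15,0.16,0.37,0],[1,0.3,0.16,0.37,0],[1,0.45,0.16,0.37,0],[1,0.6,0.16,0.37,0],[1,0.75,0.16,0.37,0],[1,0.85,0.16,0.37,0],[1,0.85,0.16,0.2,0],[1,0.85,0.16,0.01,0],[1,0.85,0.16,0.01,0],[1,0.85,0.16,0.01,0]]]'

```text
t: 8.7
tool_pos: [0.6834, 0.0913, 0.2223]
orientation: [-2.166, -2.266, 0.012]
force: [-0.4, -0.6, -0.4]
opening: 0.0003
gripper_force: 0.0
```

Run:
```python
from h import *
a=grab('top','2')[0]; b=grab('scene','2')[0]
cv2.imwrite('pics/v2.png',np.hstack([cv2.resize(a[80:280,180:380],(400,400)),cv2.resize(b[90:290,150:350],(400,400))]))
s=telemetry.read_state();print(s['tool_pos'],s['orientation'],s['opening'],s['force'])
```

```text
[0.6864412  0.09154809 0.22896712] [2.17005276e+00 2.27107589e+00 7.29920939e-04] 0.0007163750417315282 [ 0.04557063 -0.27635562  0.73785785]
```

View pics/v2.png

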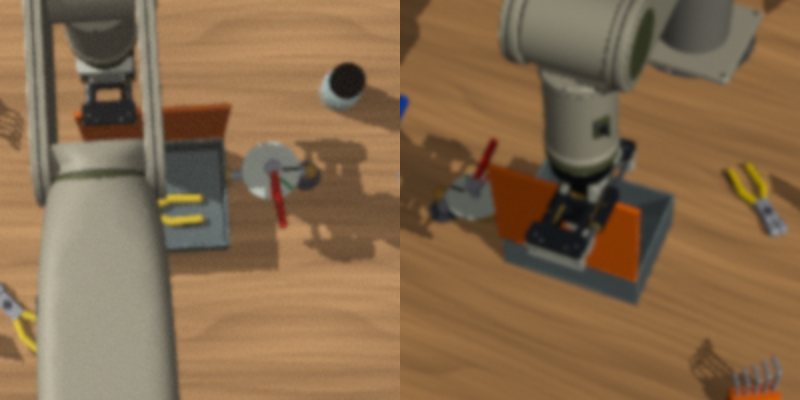

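The top view shows the yellow handles at crop (180,210), lying on the box floor, and the lid is still upright with the gripper behind it. Now I push the lid from its outer face, slowly.

>>> send_rows --plan '[[[1,-0.1,-0.03,-0.03,0],[1,-0.15,-0.03,-0.03,0],[1,-0.18,-0.03,-0.03,0],[1,-0.21,-0.03,-0.03,0],[1,-0.24,0,-0.03,0],[1,-0.27,0,-0.03,0],[1,-0.3,0,-0.035,0],[1,-0.33,0,-0.04,0],[1,-0.355,0,-0.04,0],[1,-0.38,0,-0.045,0],[1,-0.41,0,-0.05,0],[1,-0.435,0,-0.06,0],[1,-0.46,0,-0.067,0],[1,-0.49,0,-0.08,0],[1,-0.515,0,-0.09,0],[1,-0.54,0,-0.1,0],[1,-0.54,0,-0.1,0]]]'

```text
t: 10.22
tool_pos: [0.5768, 0.0916, 0.2066]
orientation: [-2.169, -2.27, 0.002]
force: [-0.1, 0.1, 0.3]
opening: 0.0004
gripper_force: 0.0
```

```bash
cat > lid.py <<'E'
from h import *
import sys
tag=sys.argv[1]
for n in ('scene','top'):
    im,d=grab(n,tag); w=cloud(n,d); hsv=cv2.cvtColor(im,cv2.COLOR_BGR2HSV).astype(int)
    o=(w[...,0]>.42)&(w[...,0]<.7)&(w[...,1]>-.09)&(w[...,1]<.16)&(hsv[...,0]>3)&(hsv[...,0]<13)&(hsv[...,1]>190)&(w[...,2]>.065); p=w[o]
    if len(p)<20: print(n,len(p)); continue
    c=p-p.mean(0); u=np.linalg.svd(c,full_matrices=False)[2]; nn=u[2]*np.sign(u[2][2]); print(n,len(p),'mean',p.mean(0).round(4),'min',p.min(0).round(3),'max',p.max(0).round(3),'angle',np.degrees(np.arctan2(abs(nn[0]),nn[2])).round(1), nn.round(2))
s=telemetry.read_state();print(s['tool_pos'],s['force'])
E
python3 lid.py 3
```

```text
scene 1714 mean [0.5876 0.0067 0.1625] min [ 0.54  -0.082  0.076] max [0.634 0.14  0.297] angle 64.4 [0.9  0.03 0.43]
top 545 mean [ 0.5809 -0.0221  0.1765] min [ 0.541 -0.077  0.092] max [0.625 0.136 0.234] angle 61.7 [0.88 0.04 0.47]
[0.57745215 0.09168836 0.20692441] [ 0.23264859  0.79014702 -0.16145421]
```

>>> send_rows --plan '[[[1,-0.025,0,-0.014,0],[1,-0.05,0,-0.028,0],[1,-0.075,0,-0.042,0],[1,-0.1,0,-0.06,0],[1,-0.12,0,-0.076,0],[1,-0.14,0,-0.092,0],[1,-0.16,0,-0.112,0],[1,-0.18,0,-0.132,0],[1,-0.2,0,-0.153,0],[1,-0.218,0,-0.175,0],[1,-0.236,0,-0.197,0],[1,-0.253,0,-0.22,0],[1,-0.266,0,-0.245,0],[1,-0.28,0,-0.27,0],[1,-0.294,0,-0.295,0],[1,-0.307,0,-0.32,0],[1,-0.307,0,-0.32,0]]]'

```text
t: 11.73
tool_pos: [0.5157, 0.0915, 0.142]
orientation: [-2.169, -2.27, 0.002]
force: [-0.4, -0.2, -0.9]
opening: 0.0004
gripper_force: 0.0
```

```bash
python3 lid.py 4
```

```text
scene 1090 mean [ 0.5319 -0.0069  0.1193] min [ 0.452 -0.086  0.067] max [0.631 0.141 0.255] angle 21.5 [ 0.37 -0.01  0.93]
top 1667 mean [ 0.5406 -0.0217  0.1169] min [ 0.457 -0.081  0.079] max [0.624 0.133 0.257] angle 21.4 [0.36 0.   0.93]
[0.51644885 0.09161218 0.14310364] [ 0.46385343 -0.13661582  0.495783  ]
```

>>> send_rows --plan '[[[1,-0.006,0,-0.014,0],[1,-0.012,0,-0.028,0],[1,-0.017,0,-0.042,0],[1,-0.022,0,-0.056,0],[1,-0.027,0,-0.07,0],[1,-0.03,0,-0.084,0],[1,-0.034,0,-0.098,0],[1,-0.037,0,-0.112,0],[1,-0.04,0,-0.126,0],[1,-0.042,0,-0.14,0],[1,-0.044,0,-0.152,0],[1,-0.045,0,-0.164,0],[1,-0.046,0,-0.174,0],[1,-0.047,0,-0.182,0],[1,-0.048,0,-0.19,0],[1,-0.05,0,-0.197,0],[1,-0.05,0,-0.202,0],[1,-0.05,0,-0.205,0],[1,-0.05,0,-0.205,0]]]'

```text
t: 13.42
tool_pos: [0.5069, 0.0915, 0.1025]
orientation: [-2.17, -2.271, -0.0]
force: [0.7, 0.5, 0.9]
opening: 0.0005
gripper_force: 0.0
```

```bash
python3 lid.py 5
```

```text
scene 1348 mean [0.5333 0.0042 0.0847] min [ 0.449 -0.087  0.073] max [0.628 0.14  0.214] angle 0.2 [ 0.   -0.01  1.  ]
top 1814 mean [ 0.5353 -0.0223  0.0857] min [ 0.445 -0.082  0.075] max [0.623 0.113 0.218] angle 1.3 [ 0.02 -0.02  1.  ]
[0.50687795 0.09152471 0.10256855] [-0.2186721   0.56161279 -0.09239378]
```

Nearly shut. I creep down until the force rises.

>>> send_rows --plan '[[[1,0,0,-0.002,0],[1,0,0,-0.004,0],[1,0,0,-0.006,0],[1,0,0,-0.008,0],[1,0,0,-0.01,0],[1,0,0,-0.012,0],[1,0,0,-0.012,0],[1,0,0,-0.012,0]]]'

```text
t: 14.18
tool_pos: [0.5068, 0.0915, 0.1007]
orientation: [-2.17, -2.271, 0.0]
force: [-2.9, -0.0, 6.5]
opening: 0.0002
gripper_force: 3.2
```

>>> send_rows --plan '[[[1,0,0,-0.002,0],[1,0,0,-0.004,0],[1,0,0,-0.004,0],[1,0,0,-0.004,0]]]'

```text
t: 14.52
tool_pos: [0.5069, 0.0915, 0.1007]
orientation: [2.17, 2.271, -0.0]
force: [-8.1, -0.8, 12.9]
opening: 0.0003
gripper_force: 6.5
```

Shut: the height did not change while the force rose. Next I lift off and go to the valve.

>>> send_rows --plan '[[[1,0,0,0.05,0],[1,0,0,0.2,0],[1,0,0,0.4,0],[1,0,-0.1,0.5,-0.1],[1,0,-0.2,0.5,-0.2],[1,0,-0.3,0.5,-0.3],[1,0,-0.4,0.5,-0.4],[1,0,-0.5,0.5,-0.5],[1,0,-0.6,0.5,-0.6],[1,0,-0.7,0.5,-0.7],[1,0,-0.8,0.5,-0.8],[0,0,-0.9,0.5,-0.9],[0,0,-1,0.5,-1],[0,0,-1,0.5,-1],[0,0,-1,0.5,-1]]]'

```text
t: 15.77
tool_pos: [0.5069, -0.1092, 0.1997]
orientation: [-3.015, -0.881, -0.0]
force: [-0.2, -0.3, -0.2]
opening: 0.0226
gripper_force: 0.0
```

>>> send_rows --plan '[[[0,-0.025,-0.1,0,-0.1],[0,-0.025,-0.265,0,-0.2],[0,-0.025,-0.265,0,-0.3],[0,-0.025,-0.265,0,-0.383],[0,-0.025,-0.265,0,-0.383],[0,-0.025,-0.265,0,-0.383],[0,-0.025,-0.265,0,-0.383],[0,-0.025,-0.265,0,-0.383]]]'

```text
t: 16.43
tool_pos: [0.502, -0.1608, 0.1995]
orientation: [-3.13, -0.269, -0.0]
force: [0.3, -0.0, -0.3]
opening: 0.0466
gripper_force: 0.0
```

```bash
python3 lid.py 6
python3 - <<'E'
from h import *
s=telemetry.read_state();o=s['orientation'];print(s['opening'],'yang',2*np.degrees(np.arctan2(o[1],o[0]))-90)
a=load('top','6')[0]; b=load('scene','6')[0]
cv2.imwrite('pics/v6.png',np.hstack([cv2.resize(a[80:280,200:400],(400,400)),cv2.resize(b[90:290,110:310],(400,400))]))
for n in('top','scene'):
    im,d=load(n,'6');w=cloud(n,d);hsv=cv2.cvtColor(im,cv2.COLOR_BGR2HSV).astype(int)
    r=(abs(w[...,0]-.52)<.1)&(abs(w[...,1]+.16)<.08)&((hsv[...,0]<4)|(hsv[...,0]>174))&(hsv[...,1]>170)&(w[...,2]>.085)&(w[...,2]<.12);p=w[r]
    if len(p)>5: print(n,len(p),p.mean(0).round(4),np.degrees(np.arctan(np.polyfit(p[:,0],p[:,1],1)[0])))
E
```

```text
scene 953 mean [0.5354 0.0081 0.0828] min [ 0.449 -0.086  0.074] max [0.63  0.14  0.126] angle 0.5 [ 0.01 -0.    1.  ]
top 3623 mean [0.535  0.0289 0.0843] min [ 0.448 -0.082  0.068] max [0.623 0.139 0.298] angle 0.2 [0. 0. 1.]
[ 0.50199144 -0.16103454  0.19948635] [ 0.52222951 -0.19254566  0.32496097]
0.04633997666894497 yang -80.2421317133165
scene 53 [ 0.5279 -0.1571  0.1028] 9.249604993727766
```

View pics/v6.png

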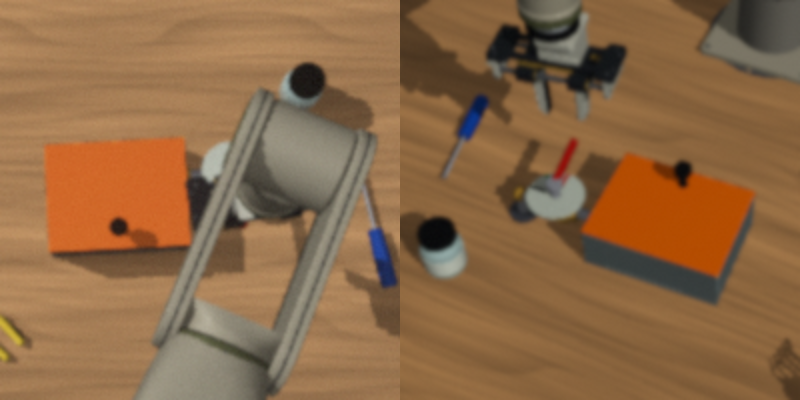

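Lid flat and shut (angle about 0.2–0.5°). The lever in the right panel at (565,160) still points at the robot and is free. Now I descend and grip it.

>>> send_rows --plan '[[[0,0,0,-0.15,0],[0,0,0,-0.3,0],[0,0,0,-0.4,0],[0,0,0,-0.47,0],[0,0,0,-0.5,0],[0,0,0,-0.5,0],[0.9,0,0,-0.5,0],[0.9,0,0,-0.5,0],[0.9,0,0,-0.5,0],[0.9,0,0,-0.5,0],[0.9,0,0,-0.5,0],[0.9,0,0,-0.5,0],[0.9,0,0,-0.5,0],[0.9,0,0,-0.5,0],[0.9,0,0,-0.5,0],[0.9,0,0,-0.5,0]]]' --force 20

```text
t: 17.87
tool_pos: [0.5022, -0.1616, 0.0999]
orientation: [3.13, 0.264, 0.001]
force: [-0.4, -0.0, 5.0]
opening: 0.0119
gripper_force: 20.0
```

>>> send_rows --plan '[[[0.9,0.005,-0.024,0,0.062],[0.9,0.011,-0.047,0,0.125],[0.9,0.019,-0.07,0,0.188],[0.9,0.0285,-0.093,0,0.25],[0.9,0.04,-0.115,0,0.312],[0.9,0.052,-0.136,0,0.375],[0.9,0.066,-0.156,0,0.438],[0.9,0.081,-0.175,0,0.5],[0.9,0.098,-0.194,0,0.565],[0.9,0.115,-0.212,0,0.63],[0.9,0.115,-0.212,0,0.63],[0.9,0.115,-0.212,0,0.63]]]'

```text
t: 18.87
tool_pos: [0.5255, -0.2041, 0.0999]
orientation: [2.875, 1.264, 0.001]
force: [1.7, 0.7, 4.9]
opening: 0.0119
gripper_force: 20.1
```

>>> send_rows --plan '[[[0,0,0,0,0],[0,0,0,0,0],[0,0,0,0,0],[0,0,0,0,0],[0,0,0,0,0],[0,0,0,0,0],[0,0,0,0.1,0],[0,0,0,0.3,0],[0,0,0,0.5,0],[0,-0.2,0,0.7,0],[0,-0.4,-0.1,0.8,0],[0,-0.6,-0.3,0.8,0],[0,-0.6,-0.5,0.8,0],[0,-0.6,-0.7,0.8,0],[0,-0.6,-0.9,0.8,0],[0,-0.6,-1,0.8,0],[0,-0.6,-1,0.8,0],[0,-0.6,-1,0.8,0]]]'

```text
t: 20.37
tool_pos: [0.4039, -0.4054, 0.2583]
orientation: [-2.877, -1.258, 0.001]
force: [0.5, 0.8, -0.3]
opening: 0.0467
gripper_force: 0.0
```

```bash
python3 lid.py 7
python3 - <<'E'
from h import *
a=load('top','7')[0]; b=load('scene','7')[0]
cv2.imwrite('pics/v7.png',np.hstack([cv2.resize(a[100:230,210:340],(400,400)),cv2.resize(b[130:260,130:260],(400,400))]))
for n in('top','scene'):
    im,d=load(n,'7');w=cloud(n,d);hsv=cv2.cvtColor(im,cv2.COLOR_BGR2HSV).astype(int)
    r=(abs(w[...,0]-.53)<.1)&(abs(w[...,1]+.18)<.08)&((hsv[...,0]<4)|(hsv[...,0]>174))&(hsv[...,1]>170)&(w[...,2]>.085)&(w[...,2]<.12);p=w[r]
    if len(p)>5:
        v=np.linalg.svd(p[:,:2]-p[:,:2].mean(0),full_matrices=False)[2][0]; print(n,len(p),p.mean(0).round(4),np.degrees(np.arctan(v[1]/v[0])))
    o=(w[...,0]>.42)&(w[...,0]<.7)&(hsv[...,0]>3)&(hsv[...,0]<13)&(hsv[...,1]>190)&(w[...,2]>.075)&(w[...,2]<.092)&(w[...,1]>-.12)
    p=w[o][:,:2].astype(np.float32); print(cv2.minAreaRect(p))
E
```

```text
scene 1313 mean [0.5379 0.0129 0.0826] min [ 0.446 -0.088  0.075] max [0.629 0.14  0.125] angle 0.4 [0.01 0.   1.  ]
top 3643 mean [0.5348 0.0288 0.0844] min [ 0.448 -0.082  0.065] max [0.623 0.139 0.132] angle 0.2 [ 0. -0.  1.]
[ 0.40484393 -0.40334557  0.25916336] [-0.32392944  0.37974857  0.33365363]
top 83 [ 0.538  -0.1885  0.1051] 47.70650387106414
((0.5355095267295837, 0.02894415706396103), (0.16708530485630035, 0.21683315932750702), 2.6976144313812256)
scene 41 [ 0.5436 -0.1884  0.1032] 47.5040682907104
((0.5388482809066772, 0.026066787540912628), (0.17587602138519287, 0.22110876441001892), 3.045973539352417)
```

View pics/v7.png

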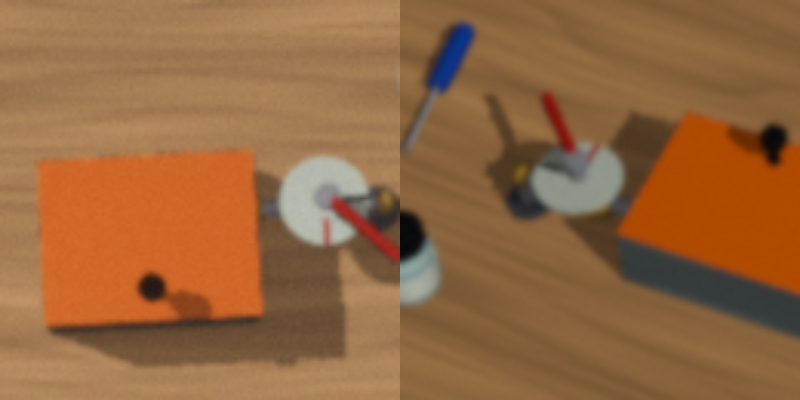

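The lever measures 47.6° against a box yaw of about 2.7°, so it is at 45° and covers the green mark (left panel about (365,225)). The lid is flat and shut, and the arm is clear. I hand the job in.

```bash
python3 -c "
from plant import order; print(order.close_job())"
```

```text
the job is handed in; nothing more can be done
None
```

The job is handed in: the farthest pliers are in the drying box, the lid was closed slowly and measures shut, and the valve lever was then set to about 45° over the green mark; the arm did not go near the screwdriver, hex-key holder or jar, but I did not re-measure them.

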